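# Level the raised shelf with its press-and-turn foot

## Task

The raised wooden shelf sags at the end that stands on the levelling foot. Grip the round black knob on top of that foot, press it firmly down against its spring to its stop, and while it is held down turn it clockwise until the bubble of the yellow spirit level lies between the two black lines. Finish while still gripping the knob and holding it pressed down, so that I can tighten the lock nut, and leave the things around the shelf where they are.

Things in the scene. Friction and masses are not known exactly. Their poses are not given: they have to be found in the camera images.
- knob_centre (a point): middle (on the axis, half-way up) of the round black levelling knob, 40 mm diameter, 32 mm tall, red ring at its foot; 126 mm above the worktop when not pressed, at any shelf tilt. It tops an upright threaded foot at the left (+y) end of the shelf. Grip it from above at any yaw; fingertips may reach 20 mm below its middle. Its axes turn with it
- press (a joint): how far the knob is pressed down, m: 0 = up, 0.006 = on its stop, the foot's brass clutch plate; the spring takes 3 N there. Only while pressed on the plate does the knob turn the foot (10 to 20 N in all grips well, less may slip); else it idles. The foot stays as set
- screw (a joint): angle of the threaded foot, rad, growing clockwise seen from above; turns with the knob while that is on its stop, against about 0.04 N m. 0 = shelf level; starts at -1.25 to -0.55, so 0.55 to 1.25 rad clockwise levels the shelf. Stops at -1.6 and 0.8
- bubble (a joint): place of the bubble along the vial, m: 0 = midway between the black lines, positive towards the knob's end. It moves 24 mm per rad of the foot, follows at once, and starts 13 to 30 mm off centre, on the side away from the knob
- bubble_centre (a point): top of the white bubble (16 mm long, 9 mm wide) in the lime-green vial of the yellow spirit level, which is fixed along the front edge of the shelf (level 230 x 30 x 25 mm)
- vial_centre (a point): top of the vial midway between the two black lines, which stand 24 mm apart; y axis along the vial towards the knob's end. About 190 mm to the right of the knob and 52 mm nearer the robot, at shelf yaw 0
- riser: the shelf unit, fixed to the worktop: 150 mm deep, 380 mm long along its y axis, board top 75 mm high, two spice jars and a shaker fixed at its back, up to 185 mm high, 170 mm or more from the knob. Origin on the worktop under the board's centre; x away from the robot, y to the left at yaw 0; knob axis at x = 0, y = +190 mm
- dotted_mug: cream mug with blue dots, 92 x 127 x 93 mm, bystander right of the shelf; origin under its middle
- egg_cup: white egg cup with a blue rim, 52 x 52 x 58 mm, bystander left in front of the sink; origin under its middle
- tin: cream and beige round tin, 75 x 75 x 66 mm, bystander left behind the knob; origin under its middle
- peeler: green peeler, 170 x 25 x 18 mm, bystander near the front edge; origin under its middle

How it is judged:
By the outcome, as a careful person would: the job done as asked, in the order asked, and still so for the second after the job is handed in, while the arm keeps its last pose, push and grip.
It also fails if it takes over 35 s, if anything falls off the work surface, if the arm or the gripper's body presses on something with over 40 N, if the wrist force passes 120 N, or if a joint passes its speed limit or range.

## Robot

A 7-joint arm with a two-finger parallel gripper is mounted at the origin on a cart in front of the work surface, level with it; the furniture and walls round the work are solid. World frame = base frame: x ahead of the robot, y to its left, z up, the work surface at z = 0. Lengths are in m, angles in rad, forces in N, time in s.
With the tool pointing down it reaches from about 0.425 to 0.925 m from the base axis. Payload 6.8 kg.
Tool frame: the origin (TCP) lies at the very end of the fingers, on their centre line; the grasp point (between the pads) lies 19 mm behind it; z points along the fingers, y is the line along which they close (so a half turn about z gives the same grasp; the last joint's range is limited). The gripper opens to 85 mm and grips with 20 to 120 N. Pads are 22 mm wide; open, the fingers measure 114 mm over their backs; the gripper's body (76 mm by 85 mm) begins 54 mm behind the grasp point. The pads swing forward as they close: fully open they stand 13 mm farther back than shut.
Start: joints at [-0.108, 0.477, 0.022, 1.555, -0.011, 1.109, -0.083], TCP at [0.675, 0, 0.231] pointing down, gripper open.
Joint ranges: [-2.96, 2.96], [-0.34, 2.1], [-1.41, 1.46], [0.24, 2.44], [-1.37, 4.51], [0.17, 1.92], [-2.96, 2.96]. Speed limits (rad/s): [2.39, 2.39, 3.14, 3.14, 3.14, 3.14, 3.14].

## Interface

Orientations are given as a unit quaternion [w, x, y, z].
In Python, from station import readout, viewer, bot gives the robot as it stands. The module is installed in compiled form; this text tells all that it offers.
- The arm moves only by the shell command python3 -m handwheel 'ROWS' [FORCE]. ROWS is JSON, a list of rows, each a list of 3 entries, a list of its own where there are three numbers: the shift along the tool's x, y, z in mm, then the turn, a rotation vector about the tool's x, y, z in degrees, then the gripper command: -1 is fully open, 1 is shut, values between are in proportion. In form: [[[x, y, z], [ax, ay, az], grip], ...]. A call has 1 to 20 rows; each row is the pose to reach, as a shift and turn from the pose commanded when the call began, along the tool's axes at that moment; what a row does not reach only later rows make up. A row lasts 1/12 s, in which the tool goes at most 41.7 mm and 7.16 degrees, less where a joint would pass 70% of its speed; a pose out of reach is approached as far as the arm can. A call with a gripper value outside its range is refused whole. The fingers move at their own pace and stop on an object; FORCE is the grip in N (left out, the last holds). Time passes only in rows, so rows that repeat a pose let the fingers close. It gives the time, the measured TCP pose, the force and the opening at its end, in the units of the state.
- readout.get_obs(): the state, without advancing time (a new reading comes with each control period).
- viewer.read_camera(name): name is "scene" or "side" or "wrist"; returns a dict with "frame" (384x512x3 uint8, red, green, blue), "fx", "fy", "cx", "cy" (pixels), "rvec" (rotation vector, rad) and "tvec" (3), from world to camera coordinates, as OpenCV has them; the wrist camera has in their place "tool_from_camera" (4x4, takes a point from camera to tool coordinates, whose origin is the TCP and whose axes are the flange's). Camera axes: x right, y down, z forward; pixel columns grow to the right and rows downward; lengths in m; the calibration is good to about 2 mm. A picture is of the moment at which its call begins: read the wrist's pose just before it. There is no depth.
- bot.hand_in(): hands the job in, once; it reports no verdict.
Trained networks look in a picture, given as the dict that the camera call returned (one of the last four; its "shot" number tells which), for a name from the list of things; names that differ only in an ending like _2 or _b are one class to them, and where a whole thing is asked for, a point or a joint stands for the part that bears it (a point fixed in the world has none). Each returns a list of dicts, best first, with "score" (0 to 1); they miss things now and then, are a little off and sometimes report something else, mostly with a low value. They report only what shows in the picture. A call takes as long as a camera call.
- viewer.search_frame(picture, target): "rect" ([centre column, centre row, width, height] in pixels, round what is visible of it).
- viewer.outline_of(picture, target): "mask" (384x512 bool, what is visible of it) and "rect" ([centre column, centre row, width, height] in pixels, round what is visible of it).
The state is a dict: "t": time; "q": joint angles; "joint_vel": joint speeds; "joint_torque": joint torques, N m; "eef_pos": TCP position; "tool_rot": TCP orientation; "contact_force": force on the tool from outside, world axes, zero at the start; "torque": the same for the moment, N m; "gripper_width": opening from 0.0 (shut) to 1.0 (fully open).
Only numpy, scipy, OpenCV 4.12 (cv2) and the standard library are available. Lean on these libraries where they do the work, as an engineer would, in place of code of your own. Each camera call takes 0.05 s, during which the arm holds its last target. There are 200 camera calls.

## Working session

There is one attempt and no reset: what is moved stays moved. The work goes in short steps, Python scripts to look and compute and a shell command to move; the robot and the scene stay as the last step left them, time stands still between calls to the robot, and variables do not carry over. Pictures are saved under pics/ and viewed, on a budget of 10 in all, crops included, one or two more only if the job needs it, and the job is handed in when it is done.

```bash
mkdir -p pics; cat > h.py <<'E'
import numpy as np, cv2
from scipy.spatial.transform import Rotation as R
from station import readout, viewer, bot
def save(p,n): cv2.imwrite('pics/'+n,cv2.cvtColor(p['frame'],cv2.COLOR_RGB2BGR))
def cam(p,o=None):
    "R,t camera->world"
    if 'rvec' in p:
        r=cv2.Rodrigues(np.array(p['rvec'],float))[0]; return r.T,-r.T@np.array(p['tvec']).ravel()
    q=o['tool_rot']; r=R.from_quat([q[1],q[2],q[3],q[0]]).as_matrix(); T=np.array(p['tool_from_camera'])
    return r@T[:3,:3], r@T[:3,3]+np.array(o['eef_pos'])
def ray(p,u,v,o=None):
    r,t=cam(p,o); return t, r@np.array([(u-p['cx'])/p['fx'],(v-p['cy'])/p['fy'],1])
def onz(p,u,v,z,o=None):
    t,d=ray(p,u,v,o); return t+d*(z-t[2])/d[2]
def tri(rs):
    A=0;b=0
    for t,d in rs:
        d=d/np.linalg.norm(d);P=np.eye(3)-np.outer(d,d);A=A+P;b=b+P@t
    return np.linalg.solve(A,b)
E
python3 - <<'E'
from h import *
o=readout.get_obs(); print({k:np.round(v,3) for k,v in o.items()})
ims=[]
for n in ['scene','side','wrist']:
    p=viewer.read_camera(n); save(p,n+'0.png'); ims.append(p['frame'])
    for t in ['knob_centre','bubble_centre','vial_centre','tin']:
        for d in viewer.search_frame(p,t)[:2]:
            c=d['rect']; print(n,t,round(d['score'],2),np.round(c,1), onz(p,c[0],c[1],{'knob_centre':.126,'tin':.033}.get(t,.1),o).round(3))
E
```

```text
{'t': np.float64(0.0), 'q': array([-0.108,  0.478,  0.022,  1.556, -0.011,  1.109, -0.083]), 'joint_vel': array([ 0.001, -0.001, -0.001,  0.001,  0.   ,  0.001,  0.   ]), 'joint_torque': array([-1.0000e-03, -5.9644e+01,  1.6080e+00, -2.8119e+01,  1.2000e-02,
        9.0000e-03,  0.0000e+00]), 'eef_pos': array([ 0.674, -0.   ,  0.23 ]), 'tool_rot': array([-0.001,  0.707,  0.707, -0.001]), 'contact_force': array([ 0.272,  0.198, -0.413]), 'torque': array([-0.042, -0.036,  0.016]), 'gripper_width': np.float64(1.0)}
scene knob_centre 0.51 [221.8 181.8  13.7  15.7] [0.558 0.125 0.126]
scene vial_centre 0.82 [269.9 176.2 113.7  71.3] [ 0.534 -0.039  0.1  ]
scene tin 0.71 [139.5 224.9  26.6  30.9] [0.609 0.39  0.033]
side vial_centre 0.68 [277.6 214.1  81.2  61. ] [ 0.49 -0.12  0.1 ]
side vial_centre 0.68 [234.9 163.3  13.4  12.4] [0.554 0.273 0.1  ]
side tin 0.61 [235.6 163.9  11.1  17.2] [0.615 0.38  0.033]
wrist knob_centre 0.96 [60.2 15.6 78.5 31.2] [0.542 0.12  0.126]
wrist bubble_centre 0.59 [ 39.  258.   10.7  18. ] [ 0.472 -0.078  0.1  ]
wrist vial_centre 0.7 [ 96.3 180.4 188.5 360.9] [ 0.536 -0.003  0.1  ]
```

View pics/scene0.png

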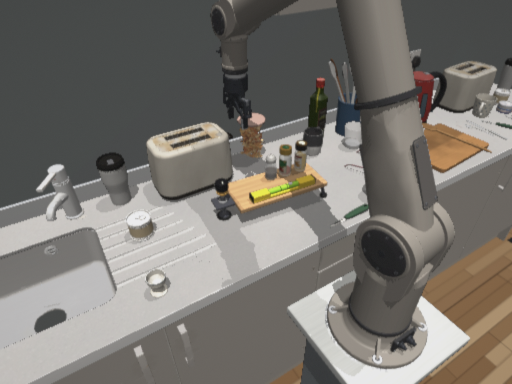

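View pics/side0.png

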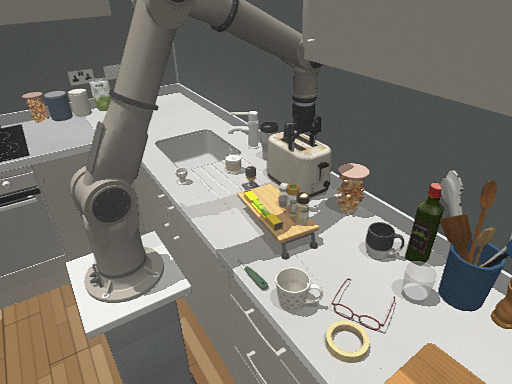

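The scene picture shows the knob at about (222,185) and the level from (250,195) to (315,182). In the side picture the knob is at about (251,172). The toaster stands behind the knob. Next I'll move over the knob at the same height.

```bash
python3 -m handwheel '[[[30,-30,0],[0,0,0],-1],[[60,-60,0],[0,0,0],-1],[[90,-85,0],[0,0,0],-1],[[90,-115,0],[0,0,0],-1],[[90,-115,0],[0,0,0],-1],[[90,-115,0],[0,0,0],-1]]'
python3 - <<'E'
from h import *
s=viewer.read_camera('scene'); sd=viewer.read_camera('side')
for p,pts in((s,[(160,192),(190,192),(230,180)]),):
    for u,v in pts: print('toaster foot',onz(p,u,v,0).round(3))
o=readout.get_obs(); p=viewer.read_camera('wrist'); save(p,'w1.png'); print(o['eef_pos'])
for t,z in [('knob_centre',.126),('bubble_centre',.1),('vial_centre',.1),('riser',.07)]:
    for d in viewer.outline_of(p,t)[:2]:
        c=d['rect'];m=np.argwhere(d['mask']).mean(0) if d['mask'].any() else [0,0]; print(t,round(d['score'],2),np.round(c,1),m, onz(p,c[0],c[1],z,o).round(4))
for n,q in(('scene',s),('side',sd)):
    for d in viewer.search_frame(q,'knob_centre')[:1]:
        c=d['rect'];print(n,d['score'],np.round(c),onz(q,c[0],c[1],.126).round(3))
E
```

```text
t: 1.25
eef_pos: [0.5588, 0.0908, 0.2317]
tool_rot: [0.0, 0.706, 0.708, 0.0]
contact_force: [0.8, -0.6, 0.4]
gripper_width: 1.0
toaster foot [0.78 0.27 0.  ]
toaster foot [0.722 0.179 0.   ]
toaster foot [0.711 0.023 0.   ]
[0.5608796  0.0897163  0.23178175]
knob_centre 0.95 [231.6 130.3  58.1  61.3] [130.50877193 232.1979405 ] [0.5427 0.1327 0.126 ]
vial_centre 0.86 [231.2 229.2 159.5 287.3] [243.70302331 226.83520887] [0.5384 0.0402 0.1   ]
riser 0.66 [230.7 228.5 159.6 288. ] [234.96211104 227.15701542] [0.5354 0.0274 0.07  ]
scene 0.69 [222. 183.  13.  19.] [0.55  0.129 0.126]
side 0.56 [248. 174.  12.  15.] [0.53  0.128 0.126]
```

View pics/w1.png

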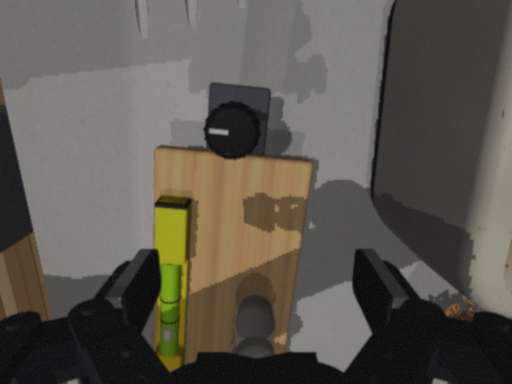

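The wrist view shows the knob at (232,130), its white mark pointing left, and the vial at about (170,265)–(168,360), partly hidden. I'll enlarge the vial in the first wrist picture and work out where the camera would see the vial from while gripping.

```bash
python3 - <<'E'
from h import *
a=cv2.imread('pics/wrist0.png')[150:384,0:130]
cv2.imwrite('pics/w0crop.png',cv2.resize(a,None,fx=3,fy=2.5,interpolation=cv2.INTER_CUBIC))
o=readout.get_obs(); p=viewer.read_camera('wrist')
print(np.round(p['tool_from_camera'],3),p['fx'],p['cx'],p['cy'])
d=viewer.search_frame(p,'knob_centre')[0]['rect']; k=onz(p,d[0],d[1],.14,o); print(k, cam(p,o)[1])
T=np.array(p['tool_from_camera']); k[2]=.12
yaw=np.radians(-3); v=k+np.array([-.052,-.190,-.02]); v[2]=.1
r0=R.from_matrix(np.array([[0,1,0],[1,0,0],[0,0,-1.]]))
for a in range(-180,181,15):
    r=(r0*R.from_euler('z',a,degrees=True)).as_matrix(); M=np.eye(4);M[:3,:3]=r;M[:3,3]=[k[0],k[1],.11]
    c=np.linalg.inv(M@T)@np.r_[v,1]; print(a,[round(p['fx']*c[0]/c[2]+p['cx']),round(p['fy']*c[1]/c[2]+p['cy'])],end=' ')
E
```

```text
[[-0.    -0.954 -0.301  0.076]
 [ 1.    -0.    -0.001  0.   ]
 [ 0.001 -0.301  0.954 -0.144]
 [ 0.     0.     0.     1.   ]] 330.8625429113554 256.36455345674807 189.1637833334158
[0.54424548 0.13359536 0.14      ] [0.56084156 0.16528284 0.37485656]
-180 [409, -270] -165 [259, -298] -150 [108, -271] -135 [-18, -196] -120 [-105, -91] -105 [-148, 26] -90 [-153, 138] -75 [-129, 238] -60 [-86, 321] -45 [-29, 387] -30 [37, 437] -15 [107, 471] 0 [180, 491] 15 [255, 498] 30 [329, 492] 45 [402, 472] 60 [473, 438] 75 [539, 389] 90 [596, 324] 105 [640, 241] 120 [665, 142] 135 [661, 30] 150 [619, -87] 165 [534, -193] 180 [409, -270]
```

View pics/w0crop.png

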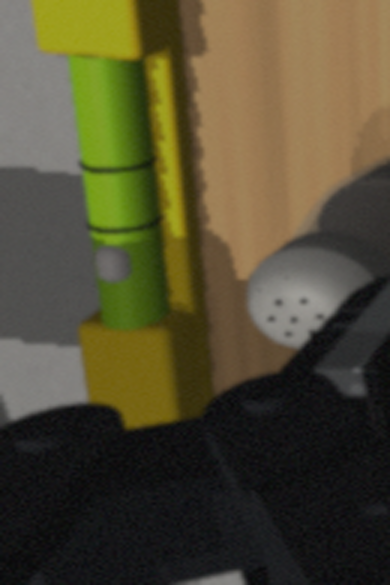

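The crop shows the lines at crop rows 167 and 230, and the bubble at about (112,264), just outside the far line. Converting that to millimetres.

```bash
python3 - <<'E'
from h import *
p=viewer.read_camera('wrist')
o={'tool_rot':[0,.7071,.7071,0],'eef_pos':[.6745,0,.2305]}
P=[onz(p,u/3,150+v/2.5,.1,o) for u,v in[(116,164),(122,227),(112,264)]]
print(np.round(P,4)); a=(P[0]-P[1])[:2]; L=np.linalg.norm(a); a/=L
print('line gap',L,'bubble mm',(P[2]-(P[0]+P[1])/2)[:2]@a*.024/L*1000, 'yaw',np.degrees(np.arctan2(-a[0],a[1])))
s=viewer.read_camera('side'); save(s,'side1.png')
b=onz(s,0,0,.1)
A=s['frame'][180:240,235:295]; c=viewer.read_camera('scene')['frame'][170:210,240:320]
A=cv2.resize(A,(480,480),interpolation=cv2.INTER_CUBIC); c=cv2.resize(c,(800,400),interpolation=cv2.INTER_CUBIC)[:, :]
cv2.imwrite('pics/s1.png',cv2.cvtColor(np.hstack([A,np.vstack([cv2.resize(c,(320,160)),np.zeros((320,320,3),np.uint8)])]),cv2.COLOR_RGB2BGR))
E
```

```text
[[ 0.4805 -0.0357  0.1   ]
 [ 0.4774 -0.0605  0.1   ]
 [ 0.4713 -0.0756  0.1   ]]
line gap 0.02498392353219493 bubble mm -27.16720883689893 yaw -7.114633202096754
```

View pics/s1.png

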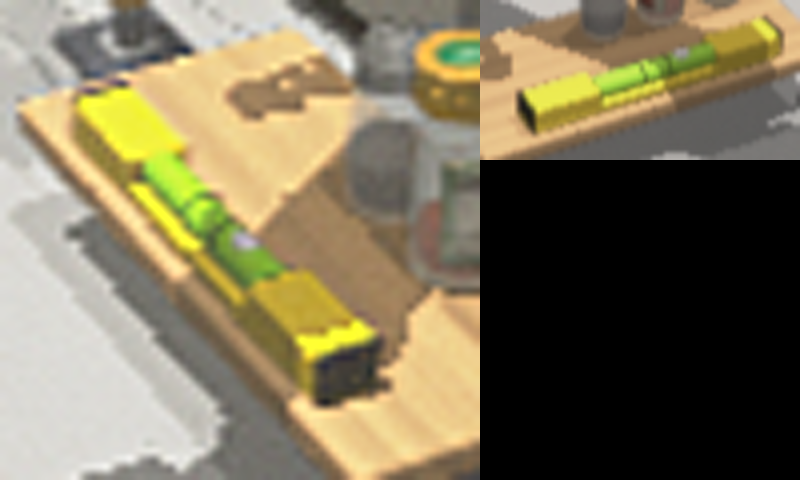

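The side view can show the bubble, now past the far line at crop (243,240). The measured offset is about -27 mm, so the turn is about 1.1 rad (63°). Next I'll centre over the knob and lower partway.

```bash
python3 -m handwheel '[[[25,-9,0],[0,0,0],-1],[[44,-16,0],[0,0,0],-1],[[44,-16,25],[0,0,0],-1],[[44,-16,50],[0,0,0],-1],[[44,-16,50],[0,0,0],-1],[[44,-16,50],[0,0,0],-1]]'
python3 - <<'E'
from h import *
o=readout.get_obs(); p=viewer.read_camera('wrist'); save(p,'w2.png'); print(o['eef_pos'],o['contact_force'])
d=viewer.outline_of(p,'knob_centre')[0]; c=d['rect']; print(c,onz(p,c[0],c[1],.135,o).round(4),onz(p,c[0],c[1],.142,o).round(4))
E
```

```text
t: 2.45
eef_pos: [0.5432, 0.1336, 0.1806]
tool_rot: [-0.001, 0.707, 0.707, -0.001]
contact_force: [-0.2, 0.2, -0.0]
gripper_width: 0.999
[0.5431908  0.13360581 0.18059139] [-0.23663744  0.20044999 -0.02695629]
[258.8, 210.9, 67.4, 73.6] [0.5448 0.1354 0.135 ] [0.5448 0.1381 0.142 ]
```

View pics/w2.png

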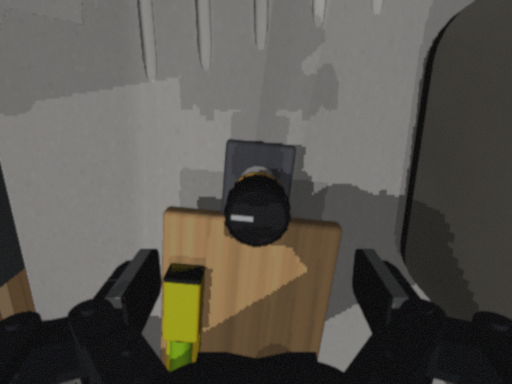

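The knob sits at (257,215), centred between the fingers with clearance all round. Lower and grip.

```bash
python3 -m handwheel '[[[1,1,20],[0,0,0],-1],[[1,1,40],[0,0,0],-1],[[1,1,60],[0,0,0],-1],[[1,1,71],[0,0,0],-1],[[1,1,71],[0,0,0],-1],[[1,1,71],[0,0,0],1],[[1,1,71],[0,0,0],1],[[1,1,71],[0,0,0],1],[[1,1,71],[0,0,0],1],[[1,1,71],[0,0,0],1],[[1,1,71],[0,0,0],1],[[1,1,71],[0,0,0],1],[[1,1,71],[0,0,0],1],[[1,1,71],[0,0,0],1],[[1,1,71],[0,0,0],1]]' 60
```

```text
t: 3.8
eef_pos: [0.5437, 0.1352, 0.1103]
tool_rot: [-0.001, 0.707, 0.707, -0.001]
contact_force: [-4.7, 0.5, 1.3]
gripper_width: 0.448
```

```bash
python3 -m handwheel '[[[0,-1,2],[0,0,0],1],[[0,-1,4],[0,0,0],1],[[0,-1,6],[0,0,0],1],[[0,-1,6],[0,0,0],1],[[0,-1,6],[0,0,0],1]]'; python3 -m handwheel '[[[0,0,1],[0,0,0],1],[[0,0,1],[0,0,0],1],[[0,0,1],[0,0,0],1]]'
```

```text
t: 4.22
eef_pos: [0.5438, 0.1353, 0.1062]
tool_rot: [-0.0, 0.707, 0.707, 0.0]
contact_force: [-10.8, -1.5, 19.7]
gripper_width: 0.447
t: 4.47
eef_pos: [0.5438, 0.1353, 0.106]
tool_rot: [-0.0, 0.707, 0.707, 0.0]
contact_force: [-13.3, -1.7, 27.2]
gripper_width: 0.448
```

The force is firm, so the knob is on its stop. There is some side load, so I'll shift the other way and ease the push a little.

```bash
python3 -m handwheel '[[[0,1,-0.5],[0,0,0],1],[[0,1,-0.5],[0,0,0],1],[[0,1,-0.5],[0,0,0],1]]'
```

```text
t: 4.72
eef_pos: [0.5438, 0.1353, 0.106]
tool_rot: [-0.001, 0.707, 0.707, -0.001]
contact_force: [-14.7, -1.4, 25.6]
gripper_width: 0.445
```

```bash
python3 -m handwheel '[[[0,-2,-0.5],[0,0,0],1],[[0,-2,-0.5],[0,0,0],1],[[0,-2,-0.5],[0,0,0],1],[[0,-2,-0.5],[0,0,0],1]]'; python3 - <<'E'
from h import *
o=readout.get_obs(); print({k:np.round(v,4) for k,v in o.items()})
s=viewer.read_camera('side'); d=s['frame'][150:240,215:305]
c=viewer.read_camera('wrist')['frame']
cv2.imwrite('pics/s2.png',cv2.cvtColor(np.hstack([cv2.resize(d,(384,384),interpolation=cv2.INTER_CUBIC),c[:,60:460]]),cv2.COLOR_RGB2BGR))
E
```

```text
t: 5.05
eef_pos: [0.5437, 0.1352, 0.1063]
tool_rot: [0.0, 0.707, 0.707, 0.001]
contact_force: [-7.7, -0.9, 16.7]
gripper_width: 0.447
{'t': np.float64(5.05), 'q': array([-0.3193,  0.4427, -0.0453,  1.9401,  0.0283,  0.7575, -0.3809]), 'joint_vel': array([-0.0005,  0.0013,  0.0004, -0.0011,  0.0004,  0.0011, -0.0004]), 'joint_torque': array([ 3.98900e-01, -4.30463e+01,  1.18470e+00, -2.09522e+01,
        3.47500e-01, -2.22870e+00, -5.10000e-03]), 'eef_pos': array([0.5437, 0.1352, 0.1063]), 'tool_rot': array([4.000e-04, 7.072e-01, 7.070e-01, 8.000e-04]), 'contact_force': array([-7.6917, -0.8834, 16.7022]), 'torque': array([-0.228,  1.497,  0.066]), 'gripper_width': np.float64(0.4473)}
```

View pics/s2.png

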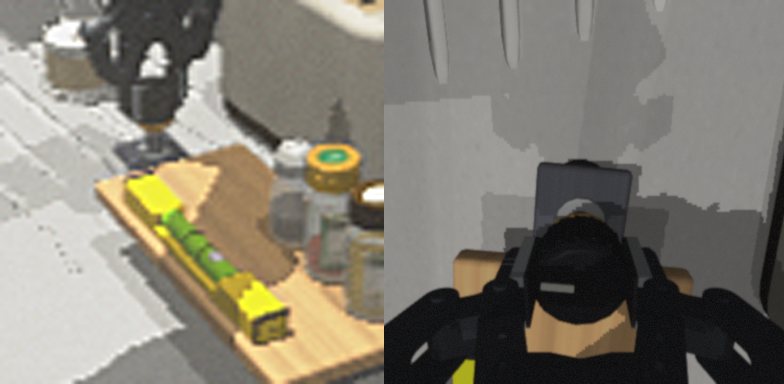

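The grip is good: the knob is between the pads and the side view shows the bubble still past the far line. Turning clockwise (+z) now, first half.

```bash
python3 -m handwheel '[[[0,0,0.3],[0,0,5],1],[[0,0,0.3],[0,0,10],1],[[0,0,0.3],[0,0,15],1],[[0,0,0.3],[0,0,20],1],[[0,0,0.3],[0,0,25],1],[[0,0,0.3],[0,0,30],1],[[0,0,0.3],[0,0,30],1],[[0,0,0.3],[0,0,30],1]]'; python3 - <<'E'
from h import *
o=readout.get_obs(); print({k:np.round(o[k],4) for k in('torque','tool_rot','q')})
s=viewer.read_camera('side'); d=s['frame'][150:240,215:305]
c=viewer.read_camera('wrist')['frame']
cv2.imwrite('pics/s3.png',cv2.cvtColor(np.hstack([cv2.resize(d,(384,384),interpolation=cv2.INTER_CUBIC),c[:,60:460]]),cv2.COLOR_RGB2BGR))
E
```

```text
t: 5.82
eef_pos: [0.5439, 0.1352, 0.1062]
tool_rot: [0.0, 0.866, 0.5, 0.001]
contact_force: [-7.2, -1.4, 19.5]
gripper_width: 0.445
{'torque': array([-0.4179,  1.5736,  0.0461]), 'tool_rot': array([2.000e-04, 8.662e-01, 4.998e-01, 1.000e-03]), 'q': array([-0.4205,  0.4427,  0.0829,  1.9471, -0.0518,  0.7518, -0.832 ])}
```

View pics/s3.png

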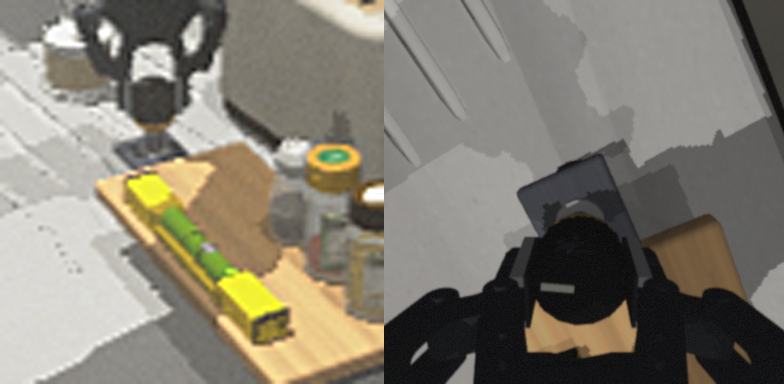

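The bubble moved toward the knob, from crop (216,257) to (207,247), and the knob is turning with the tool. Now the second half.

```bash
python3 -m handwheel '[[[0,0,0],[0,0,5],1],[[0,0,0],[0,0,10],1],[[0,0,0],[0,0,15],1],[[0,0,0],[0,0,20],1],[[0,0,0],[0,0,25],1],[[0,0,0],[0,0,30],1],[[0,0,0],[0,0,32],1],[[0,0,0],[0,0,32],1],[[0,0,0],[0,0,32],1]]'; python3 - <<'E'
from h import *
o=readout.get_obs(); print({k:np.round(o[k],4) for k in('torque','tool_rot','q')})
s=np.mean([viewer.read_camera('side')['frame'][185:230,240:285].astype(float) for _ in range(3)],0).astype(np.uint8)
p=viewer.read_camera('scene'); c=p['frame'][165:210,235:325]
for d in viewer.search_frame(p,'bubble_centre')[:2]: print(d)
f=lambda a,k:cv2.resize(a,None,fx=k,fy=k,interpolation=cv2.INTER_CUBIC)
cv2.imwrite('pics/s4.png',cv2.cvtColor(np.hstack([f(s,8),np.vstack([f(c,4),np.zeros((180,360,3),np.uint8)])]),cv2.COLOR_RGB2BGR))
E
```

```text
t: 6.67
eef_pos: [0.544, 0.1349, 0.1062]
tool_rot: [-0.0, 0.97, 0.242, 0.001]
contact_force: [-7.3, -1.9, 19.9]
gripper_width: 0.449
{'torque': array([-0.5222,  1.6166, -0.0393]), 'tool_rot': array([-1.000e-04,  9.703e-01,  2.417e-01,  1.000e-03]), 'q': array([-0.5287,  0.449 ,  0.2215,  1.9546, -0.1403,  0.7505, -1.3083])}
```

View pics/s4.png

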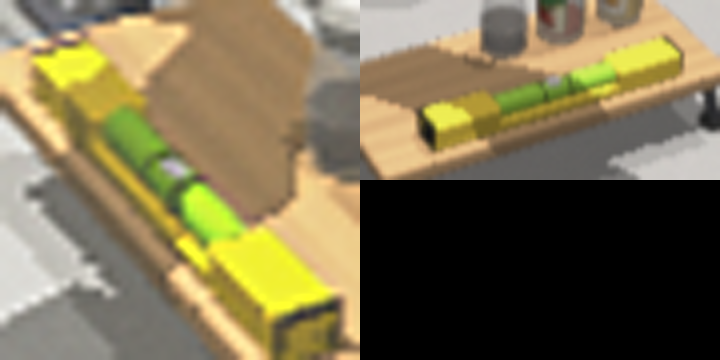

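The bubble now lies between the lines: side crop (172,168), with the lines near (156,158) and (184,187). One averaged, enlarged check for centring.

```bash
python3 - <<'E'
from h import *
A=np.mean([viewer.read_camera('side')['frame'][198:216,252:272].astype(float) for _ in range(8)],0).astype(np.uint8)
B=np.mean([viewer.read_camera('scene')['frame'][179:194,268:293].astype(float) for _ in range(8)],0).astype(np.uint8)
a=cv2.resize(A,(400,360),interpolation=cv2.INTER_CUBIC); b=cv2.resize(B,(400,240),interpolation=cv2.INTER_CUBIC)
b=np.vstack([b,np.zeros((120,400,3),np.uint8)])
cv2.imwrite('pics/s5.png',cv2.cvtColor(np.hstack([a,b]),cv2.COLOR_RGB2BGR))
o=readout.get_obs(); print(o['t'],o['contact_force'])
E
```

```text
7.7167 [-7.27544804 -1.63826637 18.47891808]
```

View pics/s5.png

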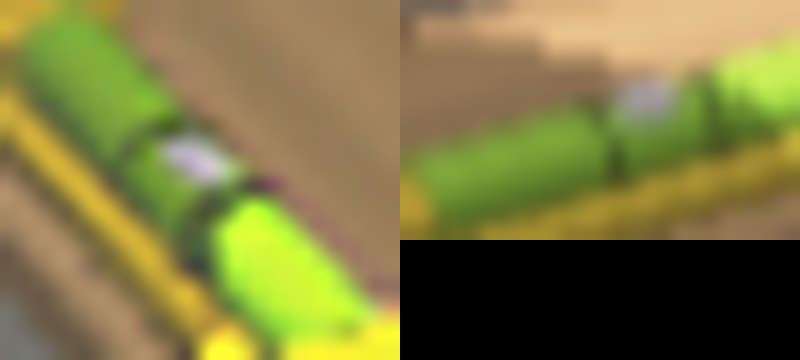

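In both views the bubble sits midway between the lines. In the side crop it is at x≈197 against a midpoint of about 200, and in the scene crop at 645 against about 651, so it is within about 1.5 mm. The push holds at about 18 N. Handing in.

```bash
python3 -c "
from station import bot,readout
print(bot.hand_in()); o=readout.get_obs(); print(o['t'],o['contact_force'],o['gripper_width'])"
```

```text
the job is handed in; nothing more can be done
None
the job is handed in; nothing more can be done
```

The shelf is level: the bubble lies between the two black lines. The gripper is still holding the knob pressed down, so you can tighten the lock nut.

- **What I did:** I gripped the knob from above with 60 N and pressed it to its stop. With it held there I turned it 62° clockwise, using about 7.7 s of the 35 s.
- **Bubble:** it started about 27 mm off centre. In the last side and scene camera close-ups it sat midway between the lines, within about 1.5 mm where ±4 mm is allowed.
- **Push and grip:** the downward push was about 18.5 N at the last reading. The knob turned with the fingers through the first half, and I saw no sign of slip.
- **Things around the shelf:** the gripper stayed clear of them and I saw no contact. I did not re-measure their positions.

**What disagreed or could not be checked:**
- A side force of about 7 N remained at the wrist, and small sideways shifts changed it inconsistently.
- The tool moved down only about 4 mm during the press, not the full 6 mm. I took the knob to be on its stop because the force rose firmly and the bubble followed the turn.
- I tried to read the state after handing in, but it returned nothing, so the final second is unconfirmed.

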